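# Stand the inspection lamp on its weighted end

## Task

The cordless inspection lamp has been left lying on the bench; its battery cartridge may sit at either end, which cannot be seen but can be felt when the lamp is lifted. Find out which end is heavy and stand the lamp heavy end down on the round black parking plate, well inside its rim, so that it stays upright by itself. Leave the other things on the bench undisturbed.

Things in the scene. Friction and masses are not known exactly. Their poses are not given: they have to be found in the camera images.
- lamp: The lamp: a straight round bar 150 mm long, 50 mm in diameter: an aluminium barrel (49 mm dia., 86 mm long) between two black rubber caps, each 32 mm long. Both ends look the same. Origin in the middle of the bar; x is its long axis and may point to the heavy or the light end. It starts lying on the bench, origin 25 mm up; the caps are twelve-sided, so it does not roll. Weight 0.53 to 0.70 kg.
- lamp_tip_1 (a point): Tip of the lamp's end at +x, 75 mm from the middle. Either end may be the heavy one, drawn anew each time. The balance point lies 26 to 43 mm from the heavy tip: gripped in the middle, the lamp pulls down at the heavy end with a moment of 0.16 to 0.35 N m. It may turn between the fingers if gripped lightly or far from the balance point.
- lamp_tip_2 (a point): Tip of the lamp's end at -x, 75 mm from the middle. Both ends are shallow smooth domes, 8 mm high and 49 mm wide (half ellipsoids). Put down on the heavy end with a lean of up to about 0.4 rad and let go, the lamp rocks upright by itself, ends with its middle about straight above where its lower tip was, and wobbles for a second or two; on the light end it always falls over.
- plate: The parking plate: a round flat black steel disc with a rubber inlay, 150 mm in diameter and 5 mm thick, without a raised rim, lying fixed and level on the bench; origin in the centre of its underside, z up. Plate and lamp lie on either side of a tall machine and rack (x over 0.47 m, y from -0.17 to 0.17 m); another tall machine stands to the right (x over 0.43 m, y below -0.43 m).
- plate_top (a point): Centre of the plate's upper face, 5 mm above the bench. With the lamp standing there, the lamp's middle is 75 mm above this point.
- mug: Bystander: white china mug, 84 mm wide, 91 mm high; origin in the centre of its underside.
- tape: Bystander: roll of brown tape lying flat, 92 mm across, 48 mm high; origin in the centre of its underside.
- case: Bystander: dark closed spectacle case, 67 x 162 mm, 42 mm high; origin in the centre of its underside, y along its length.

How it is judged:
By the outcome, as a careful person would: the job done as asked, in the order asked, and still so for the second after the job is handed in, with the robot touching nothing.
It also fails if it takes over 72 s, if anything falls off the work surface, if the arm or the gripper's body presses on something with over 40 N, if the wrist force passes 120 N, or if a joint passes its speed limit or range.

## Robot

A 6-joint arm with a two-finger parallel gripper is mounted at the origin on a cart in front of the work surface, level with it; the furniture and walls round the work are solid. World frame = base frame: x ahead of the robot, y to its left, z up, the work surface at z = 0. Lengths are in mm, angles in rad, forces in N, time in s.
With the tool pointing down it reaches from about 300 to 775 mm from the base axis. Payload 14.6 kg.
Tool frame: the origin (TCP) lies at the very end of the fingers, on their centre line; the grasp point (between the pads) lies 19 mm behind it (bot.pinch_z is the distance from the TCP to the grasp point, in mm); x points along the fingers, y is the direction in which the jaws open and shut, and the axes are right-handed (so a half turn about x gives the same grasp; the last joint's range is limited). The gripper opens to 85 mm and grips with 20 to 120 N. Pads are 22 mm wide; open, the fingers measure 114 mm over their backs; the gripper's body (76 mm by 85 mm) begins 54 mm behind the grasp point. The pads swing forward as they close: fully open they stand 13 mm farther back than shut.
Start: joints at [1.148, 0.3, 1.521, -0, 1.321, -0.067], TCP at [191.584, 515.543, 231.281] pointing down, gripper open.
Joint ranges: [-3.03, 3.03], [-0.79, 2.21], [0.23, 2.52], [-1.04, 4.18], [0, 3.07], [-2.55, 2.55]. Speed limits (rad/s): [2.22, 2.22, 2.57, 3.14, 3.14, 3.14].

## Interface

Orientations are given as a rotation vector (axis times angle).
In Python, from rig import bot gives the robot as it stands. Calls block until the motion is done:
- bot.move_to(position, orientation): joint-space move of the TCP to a pose.
- bot.line_to(position, velocity=150, rot=None, guard=None): straight line of the TCP; rot=None keeps the orientation; velocity is the mean speed in mm/s. With guard (N) it stops when the force on the tool has changed by that much, and returns True; else False.
- bot.set_joints(angles): joint-space move.
- bot.grip(opening, strength=None): opening from 0.0 (shut) to 1.0 (fully open); strength is the grip in N (None keeps the last); returns when the fingers have stopped.
- bot.pause(seconds).
- bot.inverse_kinematics(position, orientation): joint angles nearest the present ones, or None.
- bot.get_obs(): the state.
- bot.read_camera(name): name is "side" or "top" or "wrist"; returns a dict with "frame" (480x640x3 uint8, red, green, blue), "fx", "fy", "cx", "cy" (pixels), "R" (3x3) and "t" (3): a world point X has camera coordinates R X + t. Camera axes: x right, y down, z forward; pixel columns grow to the right and rows downward; lengths in mm; the calibration is good to about 2 mm. A picture is of the moment at which its call begins. There is no depth.
A pose or a line that the arm cannot do raises bot.MotionError and nothing moves.
- bot.close_job(): hands the job in, once; it reports no verdict.
The state is a dict: "t": time; "q": joint angles; "qvel": joint speeds; "effort": joint torques, N m; "tool_pos": TCP position; "tool_rot": TCP orientation; "force": force on the tool from outside, world axes, zero at the start; "ft_torque": the same for the moment, N m; "finger_gap": opening from 0.0 (shut) to 1.0 (fully open).
Only numpy, scipy, OpenCV 4.12 (cv2) and the standard library are available. Lean on these libraries where they do the work, as an engineer would, in place of code of your own. Each camera call takes 0.05 s, during which the arm holds its last target. There are 200 camera calls.

## Working session

There is one attempt and no reset: what is moved stays moved. The work goes in short steps, each a Python script; the robot and the scene stay as the last script left them, time stands still between calls to the robot, and variables do not carry over. Pictures are saved under pics/ and viewed, about 8 in all and at most 12, crops included, and the job is handed in when it is done.

```bash
ls; mkdir -p pics; python3 - <<'E'
from rig import bot
import cv2
for n in("top","side"):
    c=bot.read_camera(n); cv2.imwrite(f"pics/{n}0.png",c["frame"][:,:,::-1]); print(n,c["fx"],c["cx"],c["cy"],c["R"],c["t"])
o=bot.get_obs(); print(o)
E
```

```text
pics
top 507.1186278312534 320.11654258638384 236.1582875313137 [[-0.01174225 -0.99985821 -0.01206992]
 [-0.99458176  0.01292548 -0.1031506 ]
 [ 0.10329199  0.0107933  -0.99459251]] [  80.86663972  494.62845846 1298.31929699]
side 479.26948902135234 324.29678926853603 241.1591866180355 [[-0.97852092 -0.20588575  0.0103862 ]
 [-0.11979004  0.52688228 -0.84145434]
 [ 0.16777116 -0.82462484 -0.5402284 ]] [ 528.80356428   62.58546432 1412.66198714]
{'t': 0.1, 'q': array([ 1.14837626e+00,  3.00436572e-01,  1.52153185e+00, -1.86014145e-05,
        1.32068729e+00, -6.65780132e-02]), 'qvel': array([-0.00025263, -0.00138502, -0.001129  , -0.00149978, -0.00275038,
        0.00168488]), 'effort': array([ 2.25569980e-03, -5.44370270e+01, -3.62371051e+01, -3.48463743e-05,
        2.98529711e-03, -1.87670730e-04]), 'tool_pos': array([191.5175994 , 515.35284216, 230.76107699]), 'tool_rot': array([ 0.27839944,  1.55294354, -0.28003358]), 'force': array([ 0.82612785, -0.17858659,  0.56912795]), 'ft_torque': array([-0.01382128, -0.01669184, -0.00980006]), 'finger_gap': 1.0022098922745155}
```

View pics/top0.png

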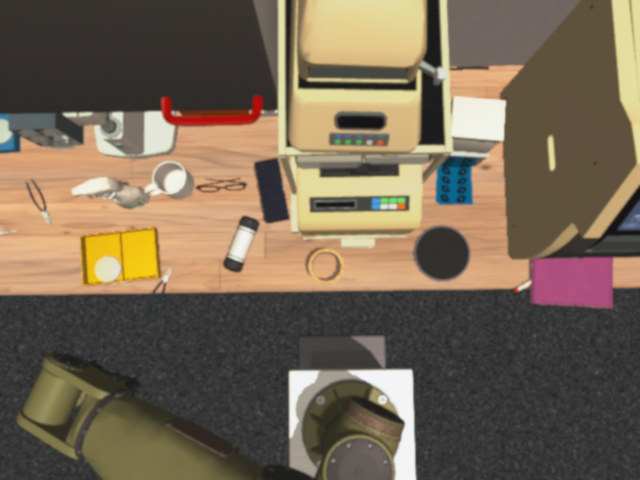

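View pics/side0.png

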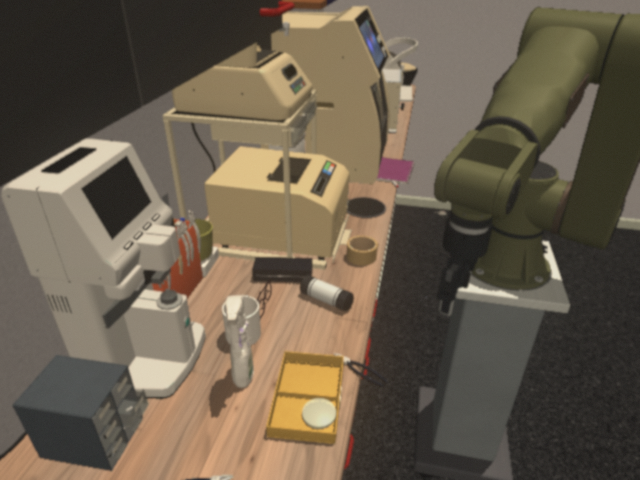

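Top picture: the lamp runs from about (249,219) to (234,269), the plate is centred near (442,253), the tape near (325,265), the case near (271,190) and the mug near (172,180). I'll enlarge the lamp and plate.

```bash
cat > h.py <<'E'
from rig import bot
import numpy as np, cv2
from scipy.spatial.transform import Rotation as Rn
def px2w(c,u,v,z):
    R,t=np.array(c["R"]),np.array(c["t"]); C=-R.T@t
    d=R.T@np.array([(u-c["cx"])/c["fx"],(v-c["cy"])/c["fy"],1]); return C+d*(z-C[2])/d[2]
def w2px(c,X):
    p=np.array(c["R"])@X+c["t"]; return np.array([c["fx"]*p[0]/p[2]+c["cx"],c["fy"]*p[1]/p[2]+c["cy"]])
def rot(xa,ya):  # tool x along fingers, y jaw direction
    xa=np.array(xa,float)/np.linalg.norm(xa); ya=np.array(ya,float); ya-=xa*(ya@xa); ya/=np.linalg.norm(ya)
    return Rn.from_matrix(np.c_[xa,ya,np.cross(xa,ya)]).as_rotvec()
E
python3 - <<'E'
from h import *
c=bot.read_camera("top"); f=c["frame"][:,:,::-1]
for n,u,v in(("lampA",249,219),("lampB",234,269),):print(n,px2w(c,u,v,25))
print("plate",px2w(c,442,253,5),"tape",px2w(c,325,265,48),"case",px2w(c,271,190,42))
a=cv2.resize(f[205:285,200:300],None,fx=5,fy=5,interpolation=cv2.INTER_CUBIC)
s=bot.read_camera("side")["frame"][:,:,::-1]
b=cv2.resize(f[215:291,405:480],None,fx=4,fy=4,interpolation=cv2.INTER_CUBIC)
im=np.zeros((400,800,3),np.uint8); im[:,:500]=a; im[:304,500:800]=b
cv2.imwrite("pics/crop.png",im)
E
```

```text
lampA [543.45050895 261.07259049  25.        ]
lampB [412.71991893 299.80213718  25.        ]
plate [ 448.96266795 -245.85784374    5.        ] tape [419.13540997  62.90832475  48.        ] case [616.60456732 201.22867219  42.        ]
```

View pics/crop.png

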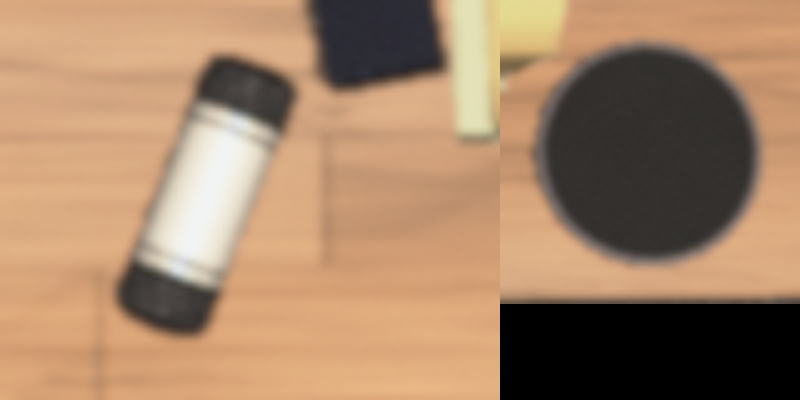

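```bash
cat >> h.py <<'E'
PL=np.array([449.,-245.5,5.])
E
python3 - <<'E'
from h import *
c=bot.read_camera("top")
A=px2w(c,250,217.2,25);B=px2w(c,232.2,269.6,25);M=(A+B)/2;u=(A-B)/np.linalg.norm(A-B)
print(A,B,M,u,np.linalg.norm(A-B),"plate",px2w(c,441.9,252.9,5))
# plate width check and side-camera check
s=bot.read_camera("side");print("side M",w2px(s,M),"A",w2px(s,A),"B",w2px(s,B),"plate",w2px(s,px2w(c,441.9,252.9,5)))
R=Rn.from_rotvec(bot.get_obs()["tool_rot"]).as_matrix();print(R.round(2))
n=np.array([-u[1],u[0],0])
for s_ in(1,-1):
    q=bot.inverse_kinematics(M+[0,0,-19],rot([0,0,-1],s_*n));print("grasp",s_,None if q is None else np.round(q,2),"tool z.u",np.cross([0,0,-1],s_*n)@u)
az0=np.arctan2(-245.5,449)
for zs in(1,-1):      # tool z: up(+)/down(-)
  for tilt in(0,.15,.3):
    for da in(-1.2,-.8,-.4,0,.4,.8,1.2):
      a=az0+da;d=np.array([np.cos(a)*np.cos(tilt),np.sin(a)*np.cos(tilt),-np.sin(tilt)])
      h=np.array([-np.sin(a),np.cos(a),0])
      y=h*(1 if np.cross(d,h)[2]*zs>0 else -1)
      G=PL+[0,0,80]
      q=bot.inverse_kinematics(G+19*d,rot(d,y))
      if q is not None:print(zs,tilt,da,np.round(q,2))
E
```

```text
[548.18889295 258.45293642  25.        ] [411.21824734 304.48519048  25.        ] [479.70357014 281.46906345  25.        ] [ 0.94790109 -0.31856478  0.        ] 144.4988794873119 plate [ 449.23004787 -245.60457678    5.        ]
side M [324.95479288 292.01870314] A [301.58479208 283.18182762] B [349.49494556 301.29804703] plate [364.00476402 205.71081235]
[[-0.    0.35  0.94]
 [-0.    0.94 -0.35]
 [-1.   -0.   -0.  ]]
grasp 1 [ 0.46  0.6   1.67  0.    0.87 -0.78] tool z.u 1.0000000000000002
grasp -1 [ 0.46  0.6   1.67 -0.    0.87  2.36] tool z.u -1.0000000000000002
1 0 -0.4 [-0.33  0.74  2.25  3.71  1.44  1.49]
1 0 0 [-0.63  0.74  2.32  3.01  1.49  1.58]
1 0 0.4 [-0.9   0.74  2.25  2.34  1.47  1.68]
1 0 0.8 [-1.02  0.77  2.07  1.81  1.5   1.86]
1 0 1.2 [-1.03  0.84  1.84  1.43  1.64  2.02]
1 0.15 -0.4 [-0.34  0.63  2.27  3.74  1.22  1.44]
1 0.15 0 [-0.63  0.62  2.34  3.01  1.24  1.59]
1 0.15 0.4 [-0.89  0.63  2.27  2.31  1.26  1.75]
1 0.15 0.8 [-1.02  0.68  2.1   1.76  1.34  1.94]
1 0.15 1.2 [-1.03  0.76  1.87  1.36  1.52  2.08]
1 0.3 -0.4 [-0.35  0.53  2.28  3.78  0.99  1.36]
1 0.3 
[... 210 characters left out ...]
25  3.71  1.44 -1.65]
-1 0 0 [-0.63  0.74  2.32  3.01  1.49 -1.56]
-1 0 0.4 [-0.9   0.74  2.25  2.34  1.47 -1.46]
-1 0 0.8 [-1.02  0.77  2.07  1.81  1.5  -1.28]
-1 0 1.2 [-1.03  0.84  1.84  1.43  1.64 -1.12]
-1 0.15 -0.4 [-0.34  0.63  2.27  3.74  1.22 -1.7 ]
-1 0.15 0 [-0.63  0.62  2.34  3.01  1.24 -1.55]
-1 0.15 0.4 [-0.89  0.63  2.27  2.31  1.26 -1.39]
-1 0.15 0.8 [-1.02  0.68  2.1   1.76  1.34 -1.21]
-1 0.15 1.2 [-1.03  0.76  1.87  1.36  1.52 -1.06]
-1 0.3 -0.4 [-0.35  0.53  2.28  3.78  0.99 -1.78]
-1 0.3 0 [-0.62  0.51  2.35  3.    0.98 -1.53]
-1 0.3 0.4 [-0.88  0.53  2.28  2.26  1.04 -1.3 ]
-1 0.3 0.8 [-1.    0.59  2.11  1.69  1.18 -1.11]
-1 0.3 1.2 [-1.01  0.68  1.88  1.29  1.39 -0.99]
```

```bash
cat >> h.py <<'E'
M=np.array([479.7,281.5,25.]);u=np.array([0.9479,-0.3186,0]);n=np.array([0.3186,0.9479,0])
E
python3 - <<'E'
from h import *
r=rot([0,0,-1],n)
bot.move_to(M+[0,0,130],r)
bot.line_to([M[0],M[1],5],velocity=150,guard=15)
o=bot.get_obs();print(o["tool_pos"],o["t"]);f0,t0=o["force"],o["ft_torque"]
bot.grip(0.0,120)
bot.line_to([M[0],M[1],65],velocity=60);bot.pause(.3)
o=bot.get_obs();print(o["t"],o["finger_gap"],"dF",o["force"]-f0,"dT.n",(o["ft_torque"]-t0)@n,"dT",o["ft_torque"]-t0)
cv2.imwrite("pics/lift.png",np.hstack([cv2.resize(bot.read_camera("side")["frame"][200:350,230:430,::-1],(400,300)),cv2.resize(bot.read_camera("wrist")["frame"][:,:,::-1],(400,300))]))
E
```

```text
[480.15303791 281.82302802   5.90228899] 2.8667
4.775 0.5397962341813941 dF [ 0.05067021 -0.15732172 -7.35871493] dT.n -0.28011430431098816 dT [ 0.0011548  -0.29589854 -0.01797379]
```

View pics/lift.png

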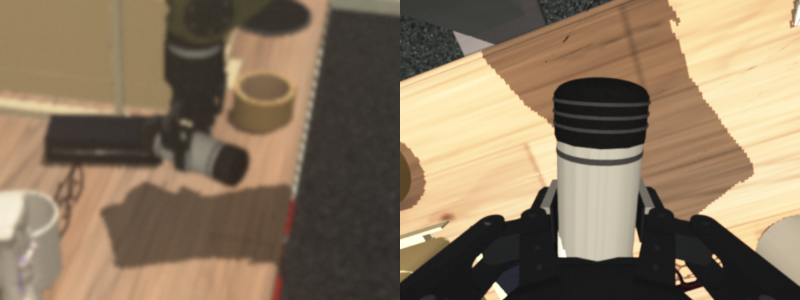

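The near end (‑u) is heavy: the moment about the jaw axis is −0.28 N m. The crop shows the lamp still level in the grip. Next I retract, swing in front of the machine and pitch the lamp upright above the plate.

```bash
cat >> h.py <<'E'
az=np.arctan2(-245.5,449.); T=0.08
d=np.array([np.cos(az)*np.cos(T),np.sin(az)*np.cos(T),-np.sin(T)])
hh=np.array([-np.sin(az),np.cos(az),0]); hh*=np.sign(np.cross(d,hh)[2])
zt=np.cross(d,hh); RP=rot(d,hh)
def tcp(tip,g=75): return np.array(tip)+g*zt+19*d   # TCP for a lamp lower-tip position
E
python3 - <<'E'
from h import *
bot.line_to([M[0],M[1],290],velocity=200)
q=bot.get_obs()["q"]
P=np.array([np.cos(.53),np.sin(.53)])*360
qa=bot.inverse_kinematics([*P,290],rot([0,0,-1],n));print(np.round(q,2),qa)
qp=bot.inverse_kinematics(tcp(PL+[0,0,130]),RP);print(np.round(qp,2))
if qa is not None and qp is not None:
    bot.set_joints(qa)
    qb=np.array(qa);qb[0]=-.62;bot.set_joints(qb);print(bot.get_obs()["t"],bot.get_obs()["tool_pos"])
    bot.set_joints(qp)
    o=bot.get_obs();print(o["t"],o["tool_pos"],tcp(PL+[0,0,130]),o["finger_gap"],o["force"])
c=bot.read_camera("side")
cv2.imwrite("pics/above.png",np.hstack([cv2.resize(c["frame"][100:250,300:500,::-1],(400,300)),cv2.resize(bot.read_camera("top")["frame"][150:300,350:550,::-1],(400,300))]))
print(w2px(c,PL+[0,0,130]),w2px(c,PL+[0,0,130]+150*zt))
E
```

```text
[ 0.46  0.28  1.42 -0.    1.45 -0.78] [ 4.28157374e-01 -1.87890901e-01  1.89911901e+00 -4.44089210e-16
  1.43036454e+00 -8.18390222e-01]
[-0.63  0.23  2.37  2.99  0.96  1.65]
8.3 [ 313.16549545 -177.81739396  289.89513636]
10.825 [ 471.14118022 -257.36875785  208.51235308] [ 470.87631076 -257.46132359  208.24174879] 0.540091315779473 [-0.64000679 -0.36655933 -6.58790858]
[366.19227741 171.78130224] [365.862261   128.03714307]
```

View pics/above.png

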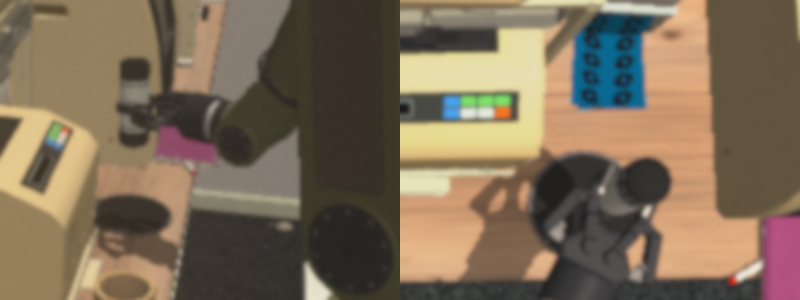

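The side crop has the lamp upright at about (367, 130–172) in full-frame pixels, where it should be. Now I lower it with a guard.

```bash
python3 - <<'E'
from h import *
bot.line_to(tcp(PL+[0,0,20]),velocity=100)
bot.pause(.3)
print(bot.line_to(tcp(PL+[0,0,-6]),velocity=15,guard=4))
o=bot.get_obs();print(o["t"],o["tool_pos"]-tcp(PL),o["force"])
cv2.imwrite("pics/down.png",np.hstack([cv2.resize(bot.read_camera("side")["frame"][150:250,300:433,::-1],(400,300)),cv2.resize(bot.read_camera("top")["frame"][200:300,380:513,::-1],(400,300))]))
E
```

```text
True
13.725 [ 0.16101912 -0.0941926  -0.57094368] [ 0.99135304 -0.5000413   5.24031075]
```

View pics/down.png

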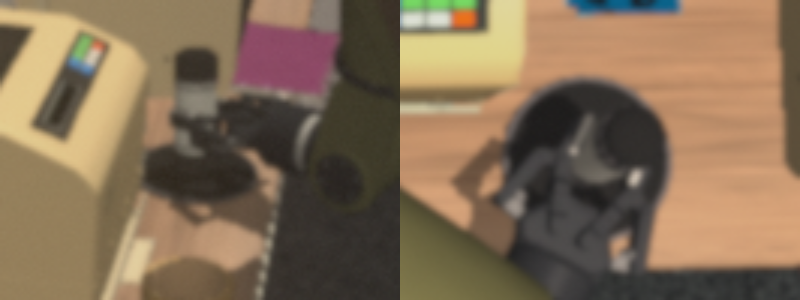

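Contact came at the expected height (0.6 mm off), with the lamp's foot near the plate centre. Now I release it, let it settle and back out.

```bash
python3 - <<'E'
from h import *
bot.line_to(tcp(PL+[0,0,.5]),velocity=10)
bot.grip(1.0)
bot.pause(2.5)
o=bot.get_obs();print(o["t"],o["finger_gap"],o["force"])
c=bot.read_camera("side");p=bot.read_camera("top")
cv2.imwrite("pics/rel.png",np.hstack([cv2.resize(c["frame"][150:250,300:433,::-1],(400,300)),cv2.resize(p["frame"][200:300,380:513,::-1],(400,300))]))
print([((w2px(x,PL+[0,0,z])-o_)*3).round() for x,o_ in((c,[300,150]),(p,[380,200])) for z in(0,150)])
E
```

```text
17.175 1.0049273031243093 [-0.7230048   0.87142007  0.3825479 ]
[array([192., 167.]), array([200.,  49.]), array([186., 159.]), array([229., 145.])]
```

View pics/rel.png

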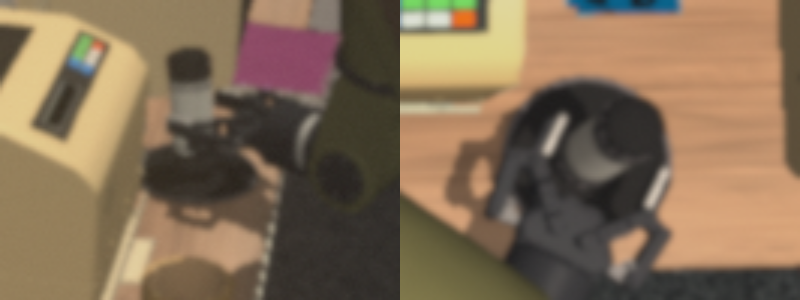

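In the top crop the lamp's head is at (227,125), against (229,145) for upright at the centre. It has either shifted forward about 15 mm or is still leaning, so I'll check for motion and look closer.

```bash
python3 - <<'E'
from h import *
a=bot.read_camera("top")["frame"];bot.pause(.35);b=bot.read_camera("top")["frame"];bot.pause(1.0)
p=bot.read_camera("top");c=bot.read_camera("side");e=p["frame"]
g=lambda x,y:int(np.abs(x[200:260,420:480].astype(int)-y[200:260,420:480]).max())
print(g(a,b),g(b,e),g(a,e),bot.get_obs()["t"])
br=lambda f:cv2.convertScaleAbs(f[:,:,::-1],alpha=1.8,beta=15)
cv2.imwrite("pics/rel2.png",np.hstack([cv2.resize(br(c["frame"][160:220,335:395]),(400,400),interpolation=cv2.INTER_CUBIC),cv2.resize(br(p["frame"][220:285,410:475]),(400,400),interpolation=cv2.INTER_CUBIC)]))
E
```

```text
4 4 4 18.825
```

View pics/rel2.png

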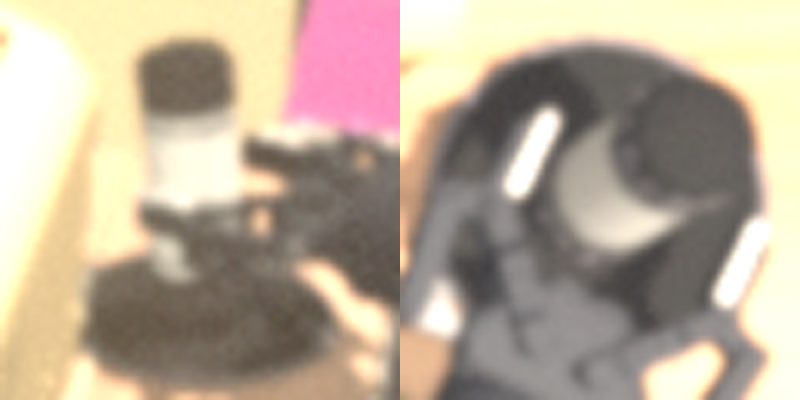

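```bash
python3 - <<'E'
from h import *
p=bot.read_camera("top");s=bot.read_camera("side")
H=px2w(p,457.7,242.5,150);print("head",H,H-PL)
for z in(5,75,145): print(z,((w2px(s,[H[0],H[1],z])-[335,160])*6.667).round(), ((w2px(p,[H[0],H[1],z])-[410,220])*6.154).round())
E
```

```text
head [ 463.49490739 -250.44125839  150.        ] [ 14.49490739  -4.94125839 145.        ]
5 [168. 298.] [206. 169.]
75 [175. 178.] [246. 155.]
145 [182.  54.] [290. 140.]
```

The lamp is still and upright about 15 mm from the plate centre, so its footprint reaches 40 mm out on a 75 mm radius. I back straight out slowly.

```bash
python3 - <<'E'
from h import *
P=bot.get_obs()["tool_pos"]
for k in (90,110):
  try:
    print(k,bot.line_to(P-k*d,velocity=40,guard=4)); 
  except bot.MotionError as e: print(k,e);break
P2=bot.get_obs()["tool_pos"];print(P2-P)
try: bot.line_to(P2+[0,0,150],velocity=120)
except bot.MotionError as e: print(e)
bot.pause(1)
o=bot.get_obs();print(o["t"],o["tool_pos"],o["force"])
br=lambda f:cv2.convertScaleAbs(f[:,:,::-1],alpha=1.6,beta=10)
c=bot.read_camera("side");p=bot.read_camera("top")
cv2.imwrite("pics/fin.png",np.vstack([np.hstack([cv2.resize(br(c["frame"][160:220,325:405]),(400,300),interpolation=cv2.INTER_CUBIC),cv2.resize(br(p["frame"][220:280,400:480]),(400,300),interpolation=cv2.INTER_CUBIC)]),np.hstack([cv2.resize(c["frame"][:,:,::-1],(400,300)),cv2.resize(p["frame"][:,:,::-1],(400,300))])]))
E
```

```text
90 False
110 the arm cannot follow that straight line within its joint ranges
[-78.62534112  42.98803905   7.24831633]
the arm cannot follow that straight line within its joint ranges
22.325 [ 392.15931432 -214.42796749   85.92520877] [-0.07630201  0.07565551 -0.93490552]
```

View pics/fin.png

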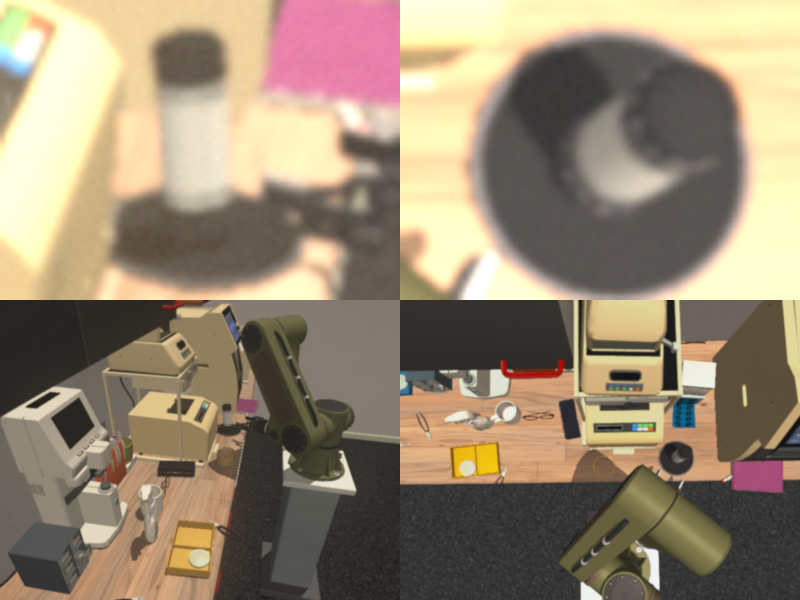

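The final view shows the lamp standing free, but the side crop hints at a slight lean. I'll overlay an upright model and a leaning one and check for drift.

```bash
cat > ov.py <<'E'
from h import *
import sys
def ov(name,hyps):
    br=lambda f:cv2.convertScaleAbs(f[:,:,::-1],alpha=1.6,beta=10)
    rows=[]
    for tip,ax in hyps:
        row=[]
        for n_,(r,c0) in(("side",(160,335)),("top",(220,405))):
            c=bot.read_camera(n_);k=6
            im=cv2.resize(br(c["frame"][r:r+50 if n_=="top" else r+50,c0:c0+66]),None,fx=k,fy=k,interpolation=cv2.INTER_CUBIC)
            ax=np.array(ax,float);ax/=np.linalg.norm(ax);e1=np.cross(ax,[1,0,0]);e1/=np.linalg.norm(e1);e2=np.cross(ax,e1)
            for s_,col in((32,(0,0,255)),(118,(0,200,0)),(142,(255,0,0))):
                pts=[(w2px(c,np.array(tip)+s_*ax+24.5*(np.cos(a)*e1+np.sin(a)*e2))-[c0,r]+.5)*k for a in np.linspace(0,2*np.pi,40)]
                cv2.polylines(im,[np.int32(pts)],True,col,1)
            row.append(im)
        rows.append(np.hstack(row))
    cv2.imwrite(name,np.vstack(rows))
E
python3 - <<'E'
from ov import *
ov("pics/ov1.png",[((463,-250,5),(0,0,1)),((451,-246,5),(.10,-.04,1))])
print(bot.get_obs()["t"])
E
```

```text
22.625
```

View pics/ov1.png

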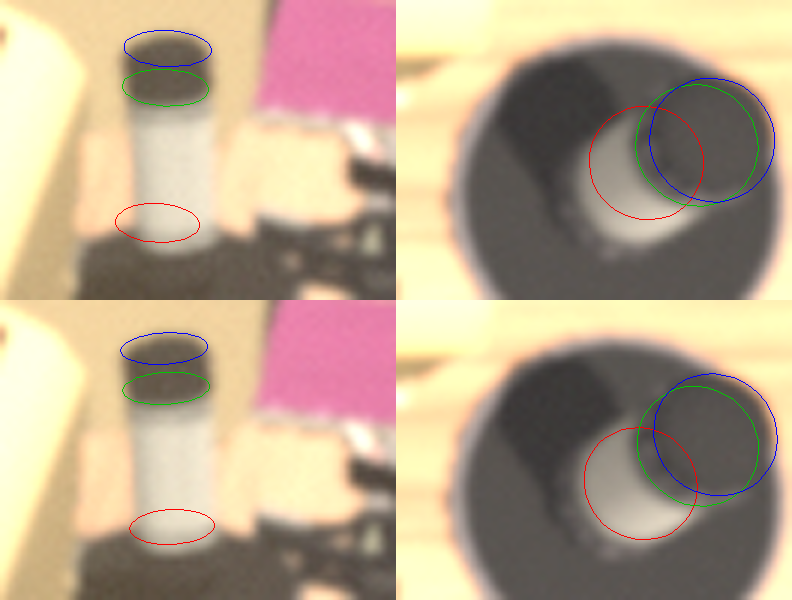

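The lean model fits: the lamp stands still but about 0.11 rad off vertical, in the pitch plane of the grip. That is not a clean result and there is time left. I'll regrip, lift slightly, pitch it vertical, check, then set down and release more gently.

```bash
python3 - <<'E'
from ov import *
P=tcp(PL+[0,0,.5])
print(bot.line_to(P,velocity=60,guard=5),bot.get_obs()["tool_pos"]-P)
bot.grip(0.0,100)
o=bot.get_obs();print(o["t"],o["finger_gap"],o["force"])
P=o["tool_pos"]
bot.line_to(P+[0,0,15],velocity=40)
bot.pause(.3);o=bot.get_obs();print(o["force"])
# pitch tool up by 0.108 about grasp point
h=np.array([-np.sin(az),np.cos(az),0]);
T2=.08-.108;d2=np.array([np.cos(az)*np.cos(T2),np.sin(az)*np.cos(T2),-np.sin(T2)])
G=P+[0,0,15]-19*d
bot.line_to(G+19*d2,velocity=20,rot=rot(d2,hh));bot.pause(.3)
o=bot.get_obs();print(o["t"],o["tool_pos"],G)
tip=G-np.array([0,0,75])
ov("pics/ov2.png",[((tip[0],tip[1],G[2]-75),(0,0,1))])
E
```

```text
False [-0.19968217  0.09346062 -0.09086764]
24.7167 0.5408420562554311 [-1.52566967  2.32340661  1.87130309]
[ 0.07061746 -0.29102201 -6.66126191]
26.1333 [ 470.95307509 -257.3968509    96.27207041] [ 454.20535564 -248.21464274   95.28409142]
```

View pics/ov2.png

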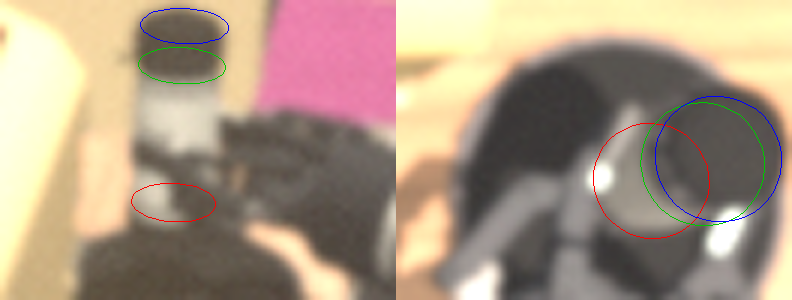

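Now vertical within about 0.03 rad: the head is about 4 mm from the model, and the whole outline is shifted the same way. I set it down and release in two stages.

```bash
python3 - <<'E'
from ov import *
P=bot.get_obs()["tool_pos"]
print(bot.line_to(P-[0,0,22],velocity=12,guard=3))
o=bot.get_obs();print(o["t"],o["tool_pos"]-P,o["force"])
bot.line_to(o["tool_pos"]+[0,0,.3],velocity=5)
hd=lambda:bot.read_camera("top")["frame"][215:260,425:475].astype(int)
a=hd()
bot.grip(.62,20);bot.pause(.5);b=hd();bot.grip(1.0);bot.pause(2.0);c=hd();bot.pause(.5);e=hd()
print([int(np.abs(x-y).max()) for x,y in((a,b),(b,c),(c,e))])
o=bot.get_obs();print(o["t"],o["finger_gap"],o["force"])
R=Rn.from_rotvec(o["tool_rot"]).as_matrix()
P=o["tool_pos"];
print(bot.line_to(P-80*R[:,0],velocity=50,guard=4))
bot.pause(.5);print(bot.get_obs()["t"],bot.get_obs()["tool_pos"])
ov("pics/ov3.png",[((455,-248.5,5),(0,0,1))])
E
```

```text
True
27.4083 [  0.06130579  -0.02100115 -15.28180775] [0.44147974 0.17106957 3.92910873]
[161, 187, 4]
31.7167 0.9976654453185302 [-0.43122072  1.00716236 -0.38232084]
False
33.9667 [ 400.8317374  -219.05071281   79.25468133]
```

View pics/ov3.png

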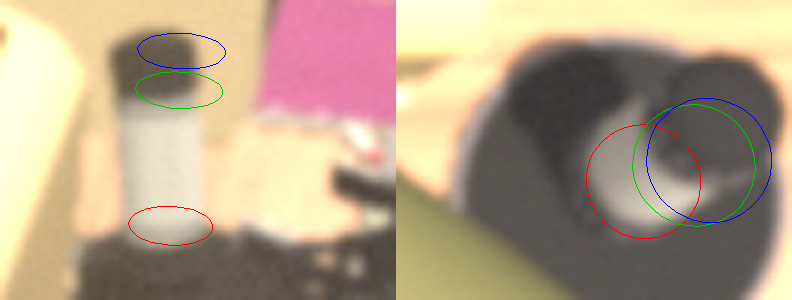

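Same lean again: about 0.11 rad in the same direction, although it was released almost vertical. I'll measure the lean in code, then do one discriminating retry, released slightly leaning back and opened in tiny steps.

```bash
cat > lean.py <<'E'
from h import *
def lean():
    """barrel axis angle in side view minus that of an upright lamp (rad, + = leaning to +x), and barrel centre px"""
    c=bot.read_camera("side");r0,c0=155,340
    f=c["frame"][r0:r0+60,c0:c0+50]; hsv=cv2.cvtColor(f,cv2.COLOR_RGB2HSV)
    m=((hsv[...,1]<50)&(hsv[...,2]>85)).astype(np.uint8)
    k,l,st,ce=cv2.connectedComponentsWithStats(m); i=1+np.argmax(st[1:,4])
    y,x=np.nonzero(l==i); w,v=np.linalg.eigh(np.cov(x,y)); a=v[:,1]*np.sign(-v[1,1])
    b,t=w2px(c,[458,-249,37]),w2px(c,[458,-249,123]); e=t-b
    ang=lambda q:np.arctan2(q[0],-q[1])
    return round(ang(e)-ang(a),3), st[i].tolist(), (ce[i]+[c0,r0]).round(1)
E
python3 - <<'E'
from lean import *
print("before",lean())
o=bot.get_obs();P0=o["tool_pos"]
tgt=np.array([464.,-250.,80.])+19*d
bot.line_to(tgt-85*d,velocity=30,rot=RP)
print(bot.line_to(tgt,velocity=60,guard=5))
bot.grip(0.0,60); o=bot.get_obs();print(o["t"],o["finger_gap"],o["force"])
P=o["tool_pos"]; bot.line_to(P+[0,0,12],velocity=40)
T2=.08-.15;d2=np.array([np.cos(az)*np.cos(T2),np.sin(az)*np.cos(T2),-np.sin(T2)])
G=P+[-8,3,12]-19*d
bot.line_to(G+19*d2,velocity=20,rot=rot(d2,hh));bot.pause(.2)
P=bot.get_obs()["tool_pos"];print("held",lean())
print(bot.line_to(P-[0,0,20],velocity=12,guard=2.5));o=bot.get_obs();print(o["t"],o["tool_pos"]-P)
bot.line_to(o["tool_pos"]+[0,0,.3],velocity=5)
bot.grip(0.53,20)
for g in(.545,.555,.565,.58,.62):
    bot.grip(g);bot.pause(.15);o=bot.get_obs();print(g,round(o["finger_gap"],3),o["force"].round(1),lean()[0::2])
bot.grip(1.0)
for _ in range(4): bot.pause(.4);print(lean()[0::2])
print(bot.get_obs()["t"])
R=Rn.from_rotvec(o["tool_rot"]).as_matrix()
print(bot.line_to(bot.get_obs()["tool_pos"]-80*R[:,0],velocity=60,guard=4))
bot.pause(.5);print(bot.get_obs()["t"],lean())
E
```

```text
before (np.float64(0.094), [16, 21, 12, 25, 278], array([361.5, 188.2]))
False
36.5417 0.550596452177186 [-2.56373124 -0.42383225  1.27923639]
held (np.float64(1.434), [18, 20, 17, 12, 145], array([364.4, 180.3]))
True
38.8417 [-8.27443604e-03 -2.50270937e-02 -1.22787079e+01]
0.545 0.553 [ 0.4 -1.  -3.7] (np.float64(1.15), array([363.9, 183.5]))
0.555 0.556 [ 1.1 -0.9 -4.7] (np.float64(1.087), array([364. , 183.4]))
0.565 0.56 [ 0.8  0.  -3.6] (np.float64(1.313), array([363.9, 183.5]))
0.58 0.579 [ 0.1 -0.2 -0.3] (np.float64(0.781), array([361.3, 182.6]))
0.62 0.62 [-0.3  0.5 -0.6] (np.float64(0.692), array([361.4, 182.8]))
(np.float64(0.212), array([360.8, 183.8]))
(np.float64(0.201), array([360.8, 183.8]))
(np.float64(0.239), array([360.8, 183.9]))
(np.float64(0.236), array([360.8, 183.8]))
43.8
False
45.7833 (np.float64(0.12), [15, 21, 13, 25, 280], array([360.9, 187.7]))
```

Released from three different pitches, the lamp settled each time at the same 0.1 rad lean. That looks like its own resting attitude, as if the balance point were slightly off axis, so another regrasp would not improve it. I use the last view to check the position, the other objects and the stability.

```bash
python3 - <<'E'
from ov import *
from lean import lean
ov("pics/ov4.png",[((452,-246,5),(.10,-.05,1))])
im=cv2.imread("pics/ov4.png")
c=bot.read_camera("side");p=bot.read_camera("top")
lo=np.hstack([cv2.resize(x["frame"][:,:,::-1],(396,297)) for x in(c,p)])
cv2.imwrite("pics/ov4.png",np.vstack([im,lo]))
bot.pause(1);print(lean(),bot.get_obs()["t"])
E
```

```text
(np.float64(0.115), [15, 21, 13, 25, 285], array([360.9, 187.7])) 47.0833
```

```bash
python3 - <<'E'
from lean import *
s=bot.read_camera("side");p=bot.read_camera("top")
print("mid est",px2w(s,360.9,187.7,80)-PL)
a=cv2.imread("pics/top0.png");b=p["frame"][:,:,::-1]
bs=cv2.imread("pics/side0.png");s2=s["frame"][:,:,::-1]
D=lambda x,y,r0,r1,c0,c1:np.abs(x[r0:r1,c0:c1].astype(int)-y[r0:r1,c0:c1]).mean().round(1)
print("case,mug top",D(a,b,158,222,255,290),D(a,b,160,200,75,195),"side case,mug,tape",D(bs,s2,255,282,250,300),D(bs,s2,290,350,220,262),D(bs,s2,232,268,340,380),"tape top",D(a,b,245,285,305,345))
# lamp head in top view: darkest-vs-plate edge outside plate
print(lean(),bot.get_obs()["force"],bot.get_obs()["tool_pos"])
E
```

```text
mid est [13.33603535 12.59686299 75.        ]
case,mug top 3.1 5.2 side case,mug,tape 1.8 2.9 25.1 tape top 64.0
(np.float64(0.122), [15, 21, 13, 25, 284], array([361. , 187.9])) [ 0.21038394  0.51830288 -0.45735598] [ 402.62262311 -217.84345656   76.41418449]
```

```bash
python3 -c "
from rig import bot
bot.close_job(); print(bot.get_obs()['t'])"
```

```text
the job is handed in; nothing more can be done
the job is handed in; nothing more can be done
```

The lamp is on the parking plate, heavy end down and standing free, but it leans about 0.1 rad instead of standing quite vertical. I handed the job in at about 48 s on the robot's clock.

**Heavy end:** Lifted level at its middle, the lamp pulled down at the end nearer the robot, with a moment of 0.28 N m and a weight of about 7 N. That end is the one on the plate.

**Placing:** I carried it in front of the machine, pitched it upright above the plate and set it down near the centre with a guarded move. I then released it and backed the open gripper out, leaving about 40 mm clear.

**Last checks:**
- **Steadiness:** the lamp held still for several seconds with nothing touching it.
- **Position:** two estimates put its middle about 15 to 18 mm from the plate centre, so its footprint reaches about 45 mm out of the 75 mm radius. The sideways part of the later estimate is rough.
- **Other objects:** the mug and case look unchanged. The numeric check on the tape failed, because the image there differs a lot. I put this down to the arm's shadow, since an earlier picture showed the tape in its old place and the arm did not go down near it.

**What disagreed:** The lean is at odds with the task's statement that the lamp rocks fully upright by itself. I set it down three times at different pitches, and each time it settled at about 0.10 to 0.12 rad in the same direction. I took this as its own resting attitude and left it, but did not find the cause. My thirteenth picture was refused, so I judged the end state from measurements in code, without a last look.

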